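# Stow the laundry bottles in the fiddle rack, row reversed

### The arm

A 7-joint arm with a two-finger parallel gripper is mounted at the origin on the work surface. World frame = base frame: x ahead of the robot, y to its left, z up, the work surface at z = 0. Lengths are in m, angles in rad, forces in N, time in s.
With the tool pointing down it reaches from about 0.35 to 0.9 m from the base axis. Payload 19.9 kg.
Tool frame: the origin (TCP) lies between the finger pads; the fingertips stand 17 mm ahead of it and the grasp point (between the pads) lies 2 mm behind it; z points along the fingers, y is the line along which they close (so a half turn about z gives the same grasp; the last joint's range is limited). The gripper opens to 85 mm and grips with 20 to 120 N. Pads are 22 mm wide; open, the fingers measure 114 mm over their backs; the gripper's body (76 mm by 85 mm) begins 54 mm behind the grasp point. The pads swing forward as they close: fully open they stand 13 mm farther back than shut.
Start: joints at [-0.042, 0.417, -0.01, 1.614, 0.005, 1.111, -0.053], TCP at [0.625, 0, 0.248] pointing down, gripper open.
Joint ranges: [-2.81, 2.81], [-0.39, 2.02], [-1.27, 1.25], [0.06, 2.57], [-1.19, 4.33], [0.19, 2], [-2.82, 2.82]. Speed limits (rad/s): [1.89, 1.89, 2.39, 2.39, 3.01, 3.01, 3.01].

### API

Orientations are given as a unit quaternion [x, y, z, w].
In Python, from plant import robot gives the robot as it stands. The module is installed in compiled form; this text tells all that it offers. Calls block until the motion is done:
- robot.move_to(position, orientation): joint-space move of the TCP to a pose.
- robot.move_l(position, max_speed=0.15, attitude=None): straight line of the TCP; attitude=None keeps the orientation; max_speed is the mean speed in m/s.
- robot.set_joints(angles): joint-space move.
- robot.set_gripper(opening, grip_force=None): opening from 0.0 (shut) to 1.0 (fully open); grip_force is the grip in N (None keeps the last); returns when the fingers have stopped.
- robot.sleep(seconds).
- robot.ik(position, orientation): joint angles nearest the present ones, or None.
- robot.camera(name): name is "scene" or "side" or "wrist"; returns the picture (420x560x3 uint8, red, green, blue); there is no depth.
- robot.camera_info(name): a dict with "camera_matrix" (3x3 intrinsics, pixels), "k1" (the pictures are not rectified: a ray, as slopes to the right and down, at radius r is drawn at 1 + k1 r^2 times it, then the intrinsics apply), "R" (3x3) and "t" (3): a world point X has camera coordinates R X + t; the wrist camera has in their place "hand_eye" (4x4, takes a point from camera to tool coordinates, whose origin is the TCP and whose axes are the flange's). Camera axes: x right, y down, z forward; pixel columns grow to the right and rows downward; lengths in m; the calibration is good to about 2 mm. A picture is of the moment at which its call begins: read the wrist's pose just before it. camera_info takes no time and is no camera call.
A pose or a line that the arm cannot do raises robot.Unreachable and nothing moves.
- robot.job_done(): hands the job in; it is judged then, once.
Readings, each from a call of its own:
- robot.read_t(): time.
- robot.read_joint_positions(): joint angles.
- robot.read_qd(): joint speeds.
- robot.read_tau(): joint torques, N m.
- robot.read_tcp_pos(): TCP position.
- robot.read_eef_rot(): TCP orientation.
- robot.read_contact_force(): force on the tool from outside, world axes, zero at the start.
- robot.read_torque(): the same for the moment, N m.
- robot.read_opening(): opening from 0.0 (shut) to 1.0 (fully open).
- robot.read_gripper_force(): force on a finger pad.
Only numpy, scipy, OpenCV 4.12 (cv2) and the standard library are available. Lean on these libraries where they do the work, as an engineer would, in place of code of your own. Each camera call takes 0.05 s, during which the arm holds its last target. There are 200 camera calls.

### The job

Stow the four small laundry bottles for sailing: move them from their saucers on the grey tray into the four wells of the dark wood fiddle rack, one to a well, with the row reversed left to right - the bottle that stands farthest to the robot's left on the tray goes into the well farthest to the robot's right, and so on. Set each bottle down upright on the floor of its well rather than dropping it, never tip one over, and leave the big detergent bottle, the carton and the cup where they are.

Things in the scene. Friction and masses are not known exactly. Their poses are not given: they have to be found in the camera images.
- bottle_pink: small pink laundry bottle with a cap of the same colour and a white band, loose, about 0.14 kg: round body 42 mm in diameter and straight from the base up to 80 mm, then a shoulder and a cap of 30 mm diameter, 108 mm high in all. Starts upright on the pink saucer. Origin at the centre of its underside, z up along the bottle; its yaw means nothing.
- bottle_orange: small orange laundry bottle with a cap of the same colour and a white band, loose, about 0.14 kg: round body 42 mm in diameter and straight from the base up to 80 mm, then a shoulder and a cap of 30 mm diameter, 108 mm high in all. Starts upright on the orange saucer. Origin at the centre of its underside, z up along the bottle; its yaw means nothing.
- bottle_green: small green laundry bottle with a cap of the same colour and a white band, loose, about 0.14 kg: round body 42 mm in diameter and straight from the base up to 80 mm, then a shoulder and a cap of 30 mm diameter, 108 mm high in all. Starts upright on the green saucer. Origin at the centre of its underside, z up along the bottle; its yaw means nothing.
- bottle_blue: small blue laundry bottle with a cap of the same colour and a white band, loose, about 0.14 kg: round body 42 mm in diameter and straight from the base up to 80 mm, then a shoulder and a cap of 30 mm diameter, 108 mm high in all. Starts upright on the blue saucer. Origin at the centre of its underside, z up along the bottle; its yaw means nothing.
- saucer_pink: flat pink disc fixed on the grey tray, 66 mm in diameter, 5 mm thick, its top 13 mm above the work surface; the pink bottle starts on it, so the saucers keep showing the row's first order. Origin at the centre of its underside.
- saucer_orange: flat orange disc fixed on the grey tray, 66 mm in diameter, 5 mm thick, its top 13 mm above the work surface; the orange bottle starts on it, so the saucers keep showing the row's first order. Origin at the centre of its underside.
- saucer_green: flat green disc fixed on the grey tray, 66 mm in diameter, 5 mm thick, its top 13 mm above the work surface; the green bottle starts on it, so the saucers keep showing the row's first order. Origin at the centre of its underside.
- saucer_blue: flat blue disc fixed on the grey tray, 66 mm in diameter, 5 mm thick, its top 13 mm above the work surface; the blue bottle starts on it, so the saucers keep showing the row's first order. Origin at the centre of its underside.
- tray: flat grey tray fixed on the counter, 90 mm (its x) by 310 mm (its y) by 8 mm, holding the four saucers in a row along its y axis, at y = -112.5, -37.5, +37.5 and +112.5 mm, x = 0. Origin at the centre of its underside; +y points to the robot's left (within 10 degrees or so).
- rack: dark wood fiddle rack fixed on the counter, 81 mm (its x) by 306 mm (its y), 30 mm high, open on top, pale floor 6 mm thick, walls and dividers 6 mm. Four square wells 69 by 69 mm in a row along its y axis, centres at y = -112.5, -37.5, +37.5 and +112.5 mm, x = 0. Origin at the centre of its underside; +y points to the robot's left (within 10 degrees or so).
- detergent: bystander: grey-blue detergent bottle with a pink cap, 100 mm in diameter, 235 mm high, loose. Origin at the centre of its underside.
- carton: bystander: orange carton of dryer sheets, 110 by 170 by 50 mm high, loose. Origin at the centre of its underside.
- cup: bystander: white plastic measuring cup, 70 mm in diameter at the rim, 60 mm high, loose. Origin at the centre of its underside.
Things that resemble listed ones, but are neither listed nor needed, are in the scene too. Of the things shaped like the bottle_green, the green one is meant.

How it is judged:
At the end, for the whole second after the job is handed in: Each bottle is in the well mirroring its saucer's place on the tray (leftmost saucer, rightmost well): within 16 mm of the well's centre in rack x and y (anywhere inside its walls), underside within 4 mm of the floor, tilt under 0.1 rad, speed under 0.03 m/s (((y of saucer_pink in the frame of tray between -0.1325 and -0.0925 m and y of bottle_pink in the frame of rack between 0.0965 and 0.1285 m) or (y of saucer_pink in the frame of tray between -0.0575 and -0.0175 m and y of bottle_pink in the frame of rack between 0.0215 and 0.0535 m) or (y of saucer_pink in the frame of tray between 0.0175 and 0.0575 m and y of bottle_pink in the frame of rack between -0.0535 and -0.0215 m) or (y of saucer_pink in the frame of tray between 0.0925 and 0.1325 m and y of bottle_pink in the frame of rack between -0.1285 and -0.0965 m)) and x of bottle_pink in the frame of rack between -0.016 and 0.016 m and z of bottle_pink in the frame of rack between 0.002 and 0.01 m and angle between each of bottle_pink, bottle_orange, bottle_green, bottle_blue's own z axis and vertical below 0.1 rad and linear speed of each of bottle_pink, bottle_orange, bottle_green, bottle_blue below 0.03 m/s and ((y of saucer_orange in the frame of tray between -0.1325 and -0.0925 m and y of bottle_orange in the frame of rack between 0.0965 and 0.1285 m) or (y of saucer_orange in the frame of tray between -0.0575 and -0.0175 m and y of bottle_orange in the frame of rack between 0.0215 and 0.0535 m) or (y of saucer_orange in the frame of tray between 0.0175 and 0.0575 m and y of bottle_orange in the frame of rack between -0.0535 and -0.0215 m) or (y of saucer_orange in the frame of tray between 0.0925 and 0.1325 m and y of bottle_orange in the frame of rack between -0.1285 and -0.0965 m)) and x of bottle_orange in the frame of rack between -0.016 and 0.016 m and z of bottle_orange in the frame of rack between 0.002 and 0.01 m and ((y of saucer_green in the frame of tray between -0.1325 and -0.0925 m and y of bottle_green in the frame of rack between 0.0965 and 0.1285 m) or (y of saucer_green in the frame of tray between -0.0575 and -0.0175 m and y of bottle_green in the frame of rack between 0.0215 and 0.0535 m) or (y of saucer_green in the frame of tray between 0.0175 and 0.0575 m and y of bottle_green in the frame of rack between -0.0535 and -0.0215 m) or (y of saucer_green in the frame of tray between 0.0925 and 0.1325 m and y of bottle_green in the frame of rack between -0.1285 and -0.0965 m)) and x of bottle_green in the frame of rack between -0.016 and 0.016 m and z of bottle_green in the frame of rack between 0.002 and 0.01 m and ((y of saucer_blue in the frame of tray between -0.1325 and -0.0925 m and y of bottle_blue in the frame of rack between 0.0965 and 0.1285 m) or (y of saucer_blue in the frame of tray between -0.0575 and -0.0175 m and y of bottle_blue in the frame of rack between 0.0215 and 0.0535 m) or (y of saucer_blue in the frame of tray between 0.0175 and 0.0575 m and y of bottle_blue in the frame of rack between -0.0535 and -0.0215 m) or (y of saucer_blue in the frame of tray between 0.0925 and 0.1325 m and y of bottle_blue in the frame of rack between -0.1285 and -0.0965 m)) and x of bottle_blue in the frame of rack between -0.016 and 0.016 m and z of bottle_blue in the frame of rack between 0.002 and 0.01 m); the robot touches nothing.
It fails at once if a small bottle is tipped over (angle between any of bottle_pink, bottle_orange, bottle_green, bottle_blue's own z axis and vertical above 0.6 rad).
It fails at once if a small bottle is dropped (falls free by more than about 25 mm) ((contact force between the fingers and bottle_pink below 0.1 N and linear speed of bottle_pink above 0.7 m/s and height (world z) of bottle_pink below 0.06 m) or (contact force between the fingers and bottle_orange below 0.1 N and linear speed of bottle_orange above 0.7 m/s and height (world z) of bottle_orange below 0.06 m) or (contact force between the fingers and bottle_green below 0.1 N and linear speed of bottle_green above 0.7 m/s and height (world z) of bottle_green below 0.06 m) or (contact force between the fingers and bottle_blue below 0.1 N and linear speed of bottle_blue above 0.7 m/s and height (world z) of bottle_blue below 0.06 m)).
It fails at once if the detergent is pushed more than 30 mm from its place or knocked over (distance of detergent from where it was at the start of the episode above 0.03 m or angle between detergent's own z axis and vertical above 0.5 rad).
It fails at once if the carton is pushed more than 30 mm from its place or knocked over (distance of carton from where it was at the start of the episode above 0.03 m or angle between carton's own z axis and vertical above 0.5 rad).
It fails at once if the cup is pushed more than 30 mm from its place or knocked over (distance of cup from where it was at the start of the episode above 0.03 m or angle between cup's own z axis and vertical above 0.5 rad).
It also fails if it takes over 102 s, if anything falls off the work surface, if the arm or the gripper's body presses on something with over 40 N, if the wrist force passes 120 N, or if a joint passes its speed limit or range.

## Working session

There is one attempt and no reset: what is moved stays moved. The work goes in short steps, each a Python script; the robot and the scene stay as the last script left them, time stands still between calls to the robot, and variables do not carry over. Pictures are saved under pics/ and viewed, at most 14 in all, crops included, and the job is handed in when it is done.

```bash
mkdir -p pics
python3 - <<'E'
from plant import robot
import cv2
for n in ("scene","side","wrist"):
    i=robot.camera(n); cv2.imwrite(f"pics/{n}0.png",i[:,:,::-1])
    print(n,{k:(v.tolist() if hasattr(v,'tolist') else v) for k,v in robot.camera_info(n).items()})
print(robot.read_tcp_pos(),robot.read_eef_rot(),robot.read_t())
E
```

```text
scene {'camera_matrix': [[446.08784391516116, 0.0, 281.0413192020125], [0.0, 446.08784391516116, 205.4074750207191], [0.0, 0.0, 1.0]], 'k1': -0.03602792970520398, 'R': [[-0.1343946087558925, 0.9909031970004302, -0.006995949662278522], [0.8469398642156805, 0.11119829249881691, -0.519930578200275], [-0.5144229345000817, -0.07580101529448083, -0.8541798701331298]], 't': [0.05737436342694684, -0.45714654497389945, 1.4405688925310915]}
side {'camera_matrix': [[521.4262543859799, 0.0, 285.1859333029058], [0.0, 521.4262543859799, 208.07208889758667], [0.0, 0.0, 1.0]], 'k1': 0.011392106824146358, 'R': [[-0.9863684675067308, -0.16410458551027404, -0.012121523127253488], [-0.08255929662027009, 0.5572603059148884, -0.826223283376359], [0.14234187314346275, -0.8139598494189663, -0.5632123530994896]], 't': [0.5446736675685321, 0.09542127836971145, 1.1788847069086625]}
wrist {'camera_matrix': [[318.21383385400287, 0.0, 276.41339099469735], [0.0, 318.21383385400287, 212.83032095916153], [0.0, 0.0, 1.0]], 'k1': -0.025702661754893153, 'hand_eye': [[-4.2217625816804404e-05, -0.9627440378226135, -0.27041434106696477, 0.06761788321823198], [0.9999997710493446, 0.00014198383289691633, -0.0006616206227593531, 0.00048439396309607474], [0.0006753657744770657, -0.2704143070874761, 0.9627438114075154, -0.12675979813033733], [0.0, 0.0, 0.0, 1.0]]}
[ 6.24752131e-01 -1.34042967e-05  2.47801826e-01] [ 7.07104134e-01  7.07109272e-01 -3.66376858e-04 -2.93991991e-04] 0.15
```

View pics/scene0.png

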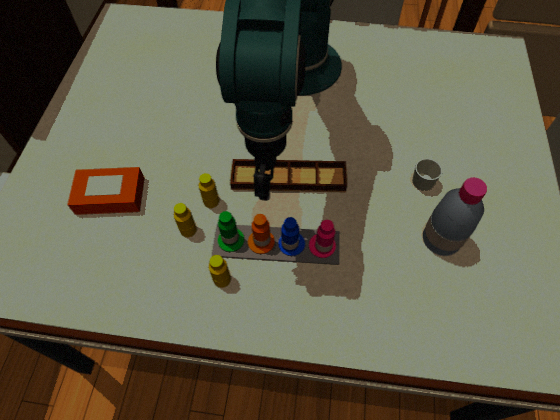

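View pics/side0.png

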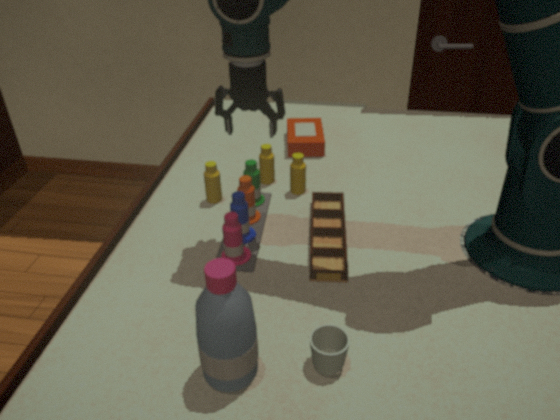

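View pics/wrist0.png

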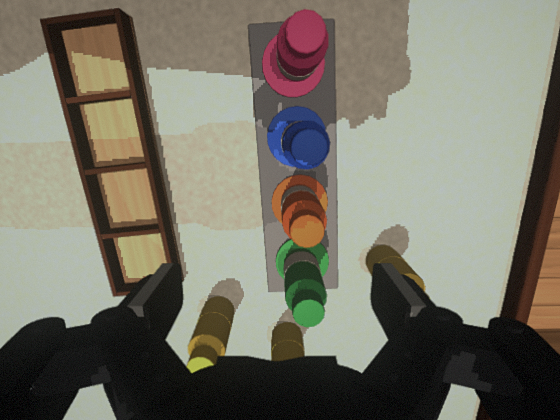

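Green candidates: scene shows the green bottle at (229,232) and yellow lookalikes at (219,270), (185,220) and (208,190). Green is the one on the tray. In robot-left order the tray holds pink, blue, orange, green. Pink is at +y, on the right of the scene view. Next I get rough positions, then move the camera over the rack and over the tray.

```bash
cat > h.py <<'E'
import numpy as np, cv2
from scipy.spatial.transform import Rotation as Rot
from plant import robot
def shot(n):
    info=robot.camera_info(n)
    if n=="wrist":
        p=np.array(robot.read_tcp_pos()); R=Rot.from_quat(robot.read_eef_rot()).as_matrix()
        he=np.array(info["hand_eye"]); Rw=R@he[:3,:3]; C=p+R@he[:3,3]
    else:
        Rw=np.array(info["R"]).T; C=-Rw@np.array(info["t"])
    return robot.camera(n),(np.array(info["camera_matrix"]),info["k1"],Rw,C)
def rays(cam,uv):
    K,k1,Rw,C=cam; uv=np.atleast_2d(np.array(uv,float))
    d=(uv-K[:2,2])/[K[0,0],K[1,1]]; s=d.copy()
    for _ in range(8): s=d/(1+k1*(s**2).sum(1,keepdims=True))
    return np.c_[s,np.ones(len(s))]@Rw.T
def plane(cam,uv,z):
    d=rays(cam,uv); C=cam[3]; return (C+d*((z-C[2])/d[:,2:]))[:,:2]
HUE={'pink':(165,178),'orange':(5,17),'green':(50,80),'blue':(105,125),'yellow':(22,32)}
def mask(img,c,smin=130,vmin=40):
    h=cv2.cvtColor(img,cv2.COLOR_RGB2HSV); lo,hi=HUE[c]
    return cv2.inRange(h,(lo,smin,vmin),(hi,255,255))
E
python3 - <<'E'
from h import *
im,cam=shot("scene")
print(cam[3])
for n,uv in dict(green=(231,244),orange=(261,247),blue=(291,248),pink=(324,248),yA=(222,283),yB=(188,233),yC=(211,204),det=(443,240),cup=(427,185),carton=(105,205)).items(): print(n,plane(cam,uv,.01)[0].round(3))
r=plane(cam,[(232,160),(345,162),(347,188),(231,188)],.03);print(r.round(3))
q=robot.read_eef_rot()
rc=r.mean(0)
robot.move_to([rc[0],rc[1]-.068,.33],q)
im,cam=shot("wrist"); cv2.imwrite("pics/w1.png",im[:,:,::-1]); np.savez("w1.npz",im=im,K=cam[0],k1=cam[1],R=cam[2],C=cam[3])
tc=plane(cam if 0 else shot("scene")[1],[(231,244),(324,248)],.01).mean(0)
robot.move_to([tc[0],tc[1]-.068,.33],q)
im,cam=shot("wrist"); cv2.imwrite("pics/w2.png",im[:,:,::-1]); np.savez("w2.npz",im=im,K=cam[0],k1=cam[1],R=cam[2],C=cam[3])
print(robot.read_t())
cv2.imwrite("pics/both.png",cv2.resize(np.hstack([cv2.imread("pics/w1.png"),cv2.imread("pics/w2.png")]),(800,300)))
E
```

```text
[1.13594811 0.10317806 0.99322187]
green [ 0.67  -0.091]
orange [ 0.668 -0.017]
blue [0.661 0.056]
pink [0.651 0.136]
yA [ 0.772 -0.092]
yB [ 0.654 -0.203]
yC [ 0.563 -0.165]
det [0.591 0.426]
cup [0.43  0.392]
carton [ 0.602 -0.439]
[[ 0.431 -0.133]
 [ 0.398  0.17 ]
 [ 0.481  0.18 ]
 [ 0.52  -0.118]]
1.9583
```

View pics/w1.png

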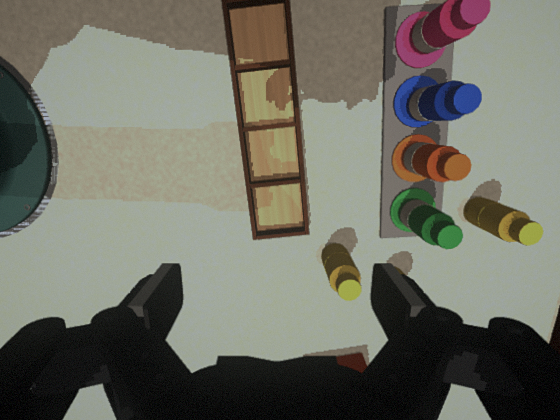

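View pics/w2.png

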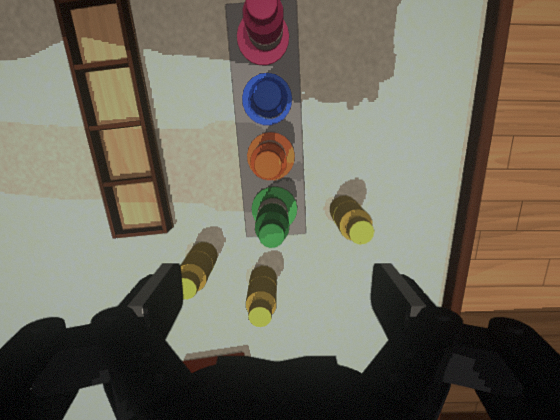

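Wrist view 1 shows the whole rack from (223,0) to (309,239), with its top end just clipped. Wrist view 2 shows tray bottles pink (265,25), blue (267,98), orange (270,157) and green (272,220). The yellow decoys are at (190,270), (262,295) and (355,220). Now the numeric measurement.

```bash
cat > meas.py <<'E'
from h import *
views=[]
for f in("w1","w2"):
    d=np.load(f+".npz"); views.append((d["im"],(d["K"],float(d["k1"]),d["R"],d["C"])))
views.append(shot("scene"))
def comp(m,near=None):
    n,l,s,c=cv2.connectedComponentsWithStats(m); i=1+np.argmax(s[1:,4]); return l==i,s[i],c[i]
P={}
for c in('pink','orange','green','blue'):
    A=[];b=[]
    for im,cam in views:
        m=cv2.morphologyEx(mask(im,c),cv2.MORPH_CLOSE,np.ones((9,9),np.uint8))
        if cam is views[2][1]: m[:205]=0; m[265:]=0
        _,s,cc=comp(m)
        if s[1]==0: print(c,'clipped'); continue
        d=rays(cam,cc)[0]; n=np.array([-d[1],d[0]])/np.hypot(d[0],d[1]); w=np.hypot(d[0],d[1])/abs(d[2])
        print(c,cc.round(0),s[4],plane(cam,cc,.03)[0].round(3)); w=min(w,.3)
        A.append(n*w); b.append(n@cam[3][:2]*w)
    P[c]=np.linalg.lstsq(np.array(A),np.array(b),rcond=None)[0]; print(c,P[c].round(4),(np.array(A)@P[c]-b).round(4))
for k in(0,1):
    im,cam=views[k]
    hsv=cv2.cvtColor(im,cv2.COLOR_RGB2HSV); m=cv2.inRange(hsv,(0,90,15),(20,255,110)); m[250:]=0;m[:,320:]=0
    m=cv2.morphologyEx(m,cv2.MORPH_CLOSE,np.ones((3,3),np.uint8))
    M,s,_=comp(m); print('rack comp',s)
    cs,_=cv2.findContours(M.astype(np.uint8),cv2.RETR_EXTERNAL,cv2.CHAIN_APPROX_NONE)
    h=cv2.convexHull(max(cs,key=len))[:,0]; w=plane(cam,h,.03)
    box=cv2.boxPoints(cv2.minAreaRect((w*1000).astype(np.float32))); print(box.round(0).tolist())
E
python3 meas.py
```

```text
pink clipped
pink clipped
pink [323. 240.] 765 [0.64  0.132]
pink [0.0099 0.1692] [0.]
orange [429. 160.] 2695 [ 0.662 -0.023]
orange clipped
orange [260. 235.] 795 [ 0.647 -0.021]
orange [ 0.6497 -0.0197] [0. 0.]
green [441. 232.] 871 [ 0.694 -0.124]
green [271. 229.] 765 [ 0.652 -0.121]
green [229. 233.] 755 [ 0.651 -0.098]
green [ 0.6527 -0.098 ] [ 0.0002 -0.0002  0.0002]
blue [435. 100.] 3009 [0.661 0.054]
blue [267.  99.] 1996 [0.647 0.053]
blue [291. 238.] 714 [0.645 0.054]
blue [0.6477 0.0531] [ 0.0002 -0.      0.0002]
rack comp [ 222    0   87  239 5041]
[[393.0, 166.0], [424.0, -135.0], [504.0, -126.0], [473.0, 175.0]]
rack comp [  54    0  119  238 7021]
[[392.0, 167.0], [424.0, -135.0], [514.0, -125.0], [483.0, 177.0]]
```

```bash
cat > go.py <<'E'
from h import *
rack=np.array([.4483,.0217]); ry=.103; ty=.033
u=lambda a:np.array([-np.sin(a),np.cos(a)])
blue=np.array([.6477,.0531]); green=np.array([.6527,-.098])
mid=(blue+green)/2
S=dict(green=-.1125,orange=-.0375,blue=.0375,pink=.1125)
base=Rot.from_quat([2**-.5,2**-.5,0,0])
Q=lambda a:(Rot.from_euler('z',a)*base).as_quat()
tray=mid+u(ty)*.0375
GZ=.074
def pick(c):
    p=tray+u(ty)*S[c]
    robot.set_gripper(1.0,30); robot.move_to([*p,.26],Q(ty))
    if c=='green':
        im,_=shot("wrist"); cv2.imwrite("pics/hover.png",im[:,:,::-1])
        im,_=shot("scene"); cv2.imwrite("pics/crop.png",cv2.resize(im[170:300,160:360,::-1],None,fx=3,fy=3))
    robot.move_l([*p,GZ],.15); print(c,'F',np.round(robot.read_contact_force(),1))
    robot.set_gripper(0.0,30); print('open',robot.read_opening(),'g',robot.read_gripper_force())
    robot.move_l([*p,.23],.12); print('held',robot.read_opening(),robot.read_t())
def place(c):
    p=rack+u(ry)*(-S[c])
    robot.move_to([*p,.23],Q(ry)); z=GZ-.007
    robot.move_l([*p,z+.01],.15); robot.move_l([*p,z+.0005],.03)
    print('F',np.round(robot.read_contact_force(),1),np.round(robot.read_tcp_pos(),4))
    robot.set_gripper(1.0); robot.move_l([*p,.26],.15); print(robot.read_t())
E
python3 - <<'E'
from go import *
print(tray, [tray+u(ty)*S[c] for c in S])
pick('green')
im,_=shot("side"); cv2.imwrite("pics/s1.png",im[:,:,::-1])
E
```

```text
[0.64896272 0.01502958] [array([ 0.65267455, -0.09740917]), array([ 0.6502 , -0.02245]), array([0.64772545, 0.05250917]), array([0.6452509 , 0.12746833])]
green F [-0.6  0.5 -0.5]
open 0.48293555145498923 g 30.057859674171823
held 0.48425985498225627 6.0833
```

View pics/s1.png

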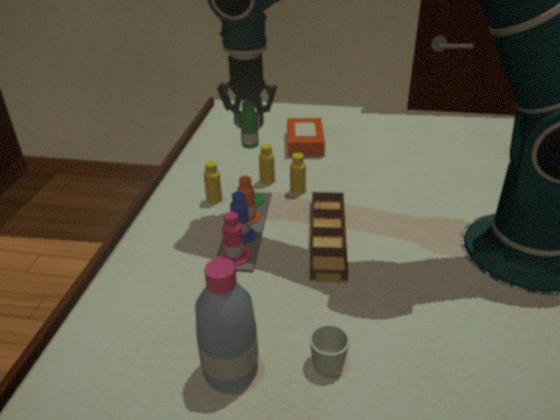

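View pics/crop.png

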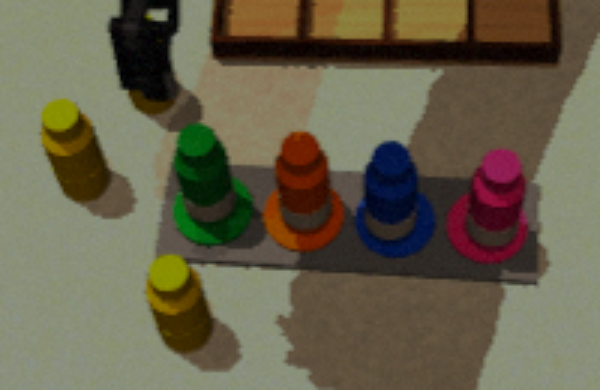

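The crop shows green alone on its green saucer (crop 210,170), with the yellow decoys off the tray. The side view shows green held upright at (250,125). Place it in the leftmost well.

Run:
```python
from go import *
place('green')
robot.move_to([rack[0],rack[1]+.03,.36],Q(ry))
im,_=shot("wrist"); cv2.imwrite("pics/p1.png",im[:,:,::-1])
```

```text
F [ 0.4 -0.5 -1.9] [0.4367 0.1336 0.0674]
10.9083
```

View pics/p1.png

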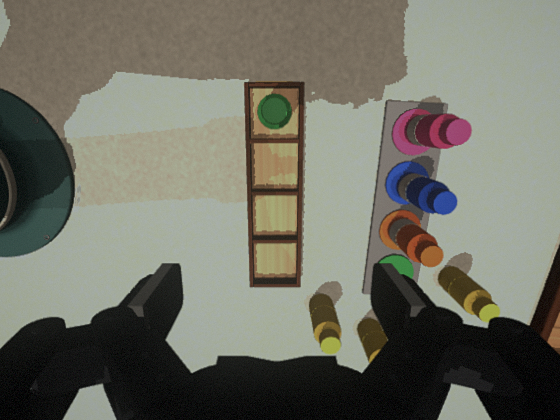

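Green stands upright and centred in the leftmost well at (275,111). The rest of the row and the rack match the model, so I carry on with the other three.

Run:
```python
from go import *
for c in('orange','blue','pink'):
    pick(c)
    if robot.read_opening()<.4: print('LOST'); break
    place(c)
robot.move_to([rack[0],rack[1]-.07,.36],Q(ry))
im,cam=shot("wrist"); cv2.imwrite("pics/p2.png",im[:,:,::-1])
im,_=shot("side"); cv2.imwrite("pics/s2.png",im[:,:,::-1])
```

```text
orange F [ 0.  -0.1  0.8]
open 0.4857765158801137 g 30.090712259552674
held 0.47985431679867896 16.025
F [ 2.  -0.2 -0.3] [0.4445 0.059  0.0674]
20.4917
blue F [-0.2 -0.9 -0.1]
open 0.4850116833840945 g 29.872025633230805
held 0.4835720706652176 24.85
F [ 0.1 -0.1 -1.7] [ 0.4521 -0.0156  0.0674]
29.2667
pink F [-0.1 -0.1  0.9]
open 0.47729567934741124 g 30.311117386445403
held 0.48199691855821597 33.75
F [ 0.2  0.8 -1.2] [ 0.4599 -0.0902  0.0674]
38.425
```

View pics/p2.png

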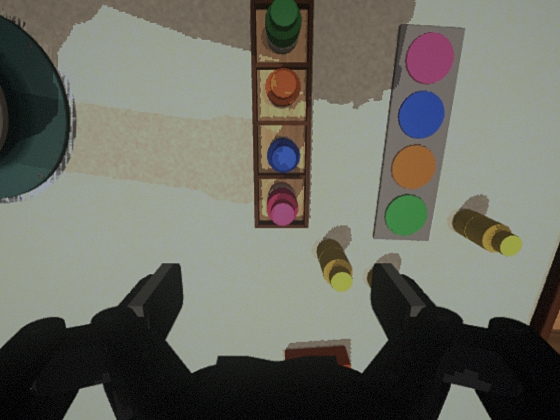

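View pics/s2.png

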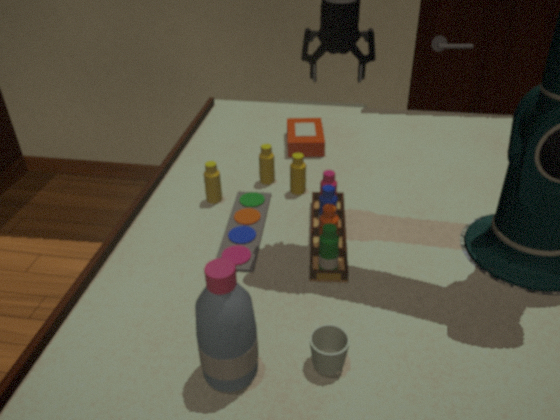

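All four stand upright in mirrored order: green (283,25), orange (283,88), blue (284,152), pink (282,200). The bystanders have not moved and the gripper is clear.

```bash
python3 -c "
from plant import robot
robot.sleep(.5);print(robot.job_done(),robot.read_t())"
```

```text
the job is handed in; nothing more can be done
the job is handed in; nothing more can be done
```

I moved all four bottles into the rack in reversed order, left to right green, orange, blue and pink, each upright in its own well, and handed the job in about 40 s into the 102 s limit; no verdict was returned.

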